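# Take the developed plate out of the weighted tank and show it

## Task

Lift the ring weight up off the flap's knob and lay it flat on the desk, then swing the flap right back past upright so that it stays open. Draw the wide plate up out of the tank (its carrier has a tab for this), leave the narrow strip standing in its comb, and finish while holding the wide plate up to be read: upright, still, its flat side parallel to the front edge of the desk and its bottom edge about 6 cm above the tank's rim. Keep hold of it at the end, leave the flap open, and do not disturb the other things on the desk.

Things in the scene. Friction and masses are not known exactly. Their poses are not given: they have to be found in the camera images.
- tank: Steel developing tank, fixed on the desk, 118 (x) x 138 (y) mm, 165 over its side grips; rim 108 mm above the desk, walls 4 mm. Origin: centre of its underside; x points to its hinged rear, y along the hinge, z up. Inside, a comb holds two carriers upright, their flat sides along y: one in the front trough (x -26 mm), one in the rear (x +18 mm), either way round.
- flap (a joint): Hinge of the tank's cover flap (150 mm wide, 250 g) along its rear top edge, rad: 0 shut, grows as it opens up and to the rear, 1.57 upright, 1.92 back against its stop. A stiff friction hinge (0.28 N m): the flap stays where it is left.
- flap_knob (a point): Centre of the top of the flap's black knob, a round post 17 to 19 mm in diameter, 42 mm high above the flap (whose upper face is 113 mm above the desk when shut). It stands 98 mm in front of the hinge line (tank x -34, y 0 mm) and moves with the flap; z points along the post, away from the flap.
- flap_hinge (a point): Middle of the flap's hinge line, at tank x = +64 mm, y = 0, 110 mm above the desk. The line runs along the tank's y. The knob's top lies 98 mm in front of it and 45 mm above it when the flap is shut.
- ring_weight: Dark steel ring weight, outer diameter 60, hole 30, height 22 mm, about 320 g. It lies flat on the shut flap with the knob standing through its hole, and keeps the flap pressed on its gasket. Origin: centre of its underside, z up along its axis.
- wide_plate: White plate in an aluminium carrier, under the flap: plate 88 mm wide (y), 4 thick (x); carrier bar 92 wide, 9 thick, 60 to 72 mm up; on its middle a tab 24 wide (y), 9 thick, 72 to 92 mm up, to be gripped across its width. 80 g. Origin: centre of the plate's lower edge, 11 mm above the desk in the comb; z up, x square to the flat side. In the front or rear trough.
- narrow_strip: The other, narrow plate in the other trough, to be left there: strip 40 mm wide, bar 44 mm wide, otherwise the same heights, thicknesses and tab as the wide plate. Origin: centre of its lower edge; z up, x square to the flat side.
- desk_edge (a point): Fixed point of the desk, for direction only: its y axis runs along the desk's straight front edge, its x axis points straight away from the robot. Round the work, all fixed: a round heating mantle to the left (+y) of the tank, tall glassware and a bucket behind it from x 0.6 m on, a bottle far right. To the tank's right the desk is bare, with room for the ring 150 mm from the tank's centre along -y, at x 0.43 m.
- lying_cup: Bystander: white measuring cup lying on its side, 70 x 67 x 53 mm high. Origin: middle of its underside.
- label_roll: Bystander: roll of blank labels standing on its end, 73 x 86 x 62 mm high. Origin: centre of its underside.
- glass_joint: Bystander: small clear glass joint standing upright, 28 mm in diameter, 70 mm tall. Origin: centre of its underside.
There are look-alikes about, which are no part of the job. There is more than one size of the ring_weight; the one meant has the size given above.

How it is judged:
On the way, in this order (a step that is already met when the one before it is completed fails the run):
1. the ring weight lies flat on the desk, let go, with the flap still shut (height (world z) of ring_weight below 0.008 m and angle between ring_weight's own z axis and vertical below 0.12 rad and contact force between ring_weight and the fingers below 0.2 N and value of joint flap below 0.15 rad), for 0.2 s.
2. the flap stands open, past 1.5 rad, the plate still in the tank (value of joint flap above 1.5 rad and height (world z) of wide_plate below 0.04 m), for 0.2 s.
3. the wide plate is drawn up clear of the tank in the fingers, flap open (height (world z) of wide_plate above 0.115 m and contact force between wide_plate and the fingers above 0.5 N and value of joint flap above 1.4 rad), for 0.1 s.
At the end, for the whole second after the job is handed in: The fingers alone hold the wide plate, still, upright within 0.2 rad, square to the desk's front edge within 0.2 rad, lower edge 35 mm or more over the rim; flap open past 1.4 rad; ring flat on the desk; strip in its comb within 15 mm; bystanders within 25 mm (height (world z) of wide_plate above 0.143 m and angle between each of wide_plate, lying_cup, label_roll, glass_joint's own z axis and vertical below 0.2 rad and angle between the x axis of wide_plate and the x axis of desk_edge, either way round below 0.2 rad and linear speed of wide_plate below 0.03 m/s and contact force between wide_plate and the fingers above 0.5 N and contact force between wide_plate and tank below 0.1 N and contact force between wide_plate and narrow_strip below 0.1 N and value of joint flap above 1.4 rad and height (world z) of ring_weight below 0.008 m and angle between ring_weight's own z axis and vertical below 0.12 rad and contact force between ring_weight and the fingers below 0.2 N and distance of narrow_strip from where it was at the start of the episode below 0.015 m and angle between narrow_strip's own z axis and vertical below 0.15 rad and distance of each of lying_cup, label_roll, glass_joint from where it was at the start of the episode below 0.025 m); the arm keeps its last pose, push and grip.
It fails at once if the flap is raised with the ring weight still on it (value of joint flap above 0.25 rad and height (world z) of ring_weight above 0.03 m).
It fails at once if the ring weight tumbles (angle between ring_weight's own z axis and vertical above 0.7 rad).
It fails at once if the narrow strip is pulled out or pushed about (distance of narrow_strip from where it was at the start of the episode above 0.02 m).
It fails at once if a bystander is knocked (distance of any of lying_cup, label_roll, glass_joint from where it was at the start of the episode above 0.03 m or angle between any of lying_cup, label_roll, glass_joint's own z axis and vertical above 0.3 rad).
It also fails if it takes over 69 s, if anything falls off the work surface, if the arm or the gripper's body presses on something with over 40 N, if the wrist force passes 120 N, or if a joint passes its speed limit or range.

## Robot

A 6-joint arm with a two-finger parallel gripper is mounted at the origin on a cart in front of the work surface, level with it; the furniture and walls round the work are solid. World frame = base frame: x ahead of the robot, y to its left, z up, the work surface at z = 0. Lengths are in m, angles in rad, forces in N, time in s.
With the tool pointing down it reaches from about 0.375 to 0.925 m from the base axis. Payload 5.7 kg.
Tool frame: the origin (TCP) lies at the very end of the fingers, on their centre line; the grasp point (between the pads) lies 19 mm behind it; z points along the fingers, y is the line along which they close (so a half turn about z gives the same grasp; the last joint's range is limited). The gripper opens to 88 mm and grips with 3 to 60 N. Pads are 20 mm wide; open, the fingers measure 115 mm over their backs; the gripper's body (75 mm by 178 mm) begins 61 mm behind the grasp point.
Start: joints at [1.046, 0.359, 1.51, -0, 1.272, -0.115], TCP at [0.239, 0.55, 0.223] pointing down, gripper open.
Joint ranges: [-2.97, 2.97], [-1.01, 2.36], [0.21, 2.38], [-0.96, 4.11], [0.2, 2.71], [-2.98, 2.98]. Speed limits (rad/s): [2.39, 2.39, 3.14, 3.14, 3.14, 3.14].

## Interface

Orientations are given as a 3x3 rotation matrix whose columns are the frame's x, y, z axes.
In Python, from plant import telemetry, viewer, ticket gives the robot as it stands. The module is installed in compiled form; this text tells all that it offers.
- The arm moves only by the tool servo_tool, never from a script. Its argument "deltas" is a list that holds one entry, the list of rows, each a list of 7 numbers: the shift along the tool's x, y, z in m, then the turn, a rotation vector about the tool's x, y, z in degrees, then the gripper's target within -1 to 1 (shut at 1, half-way at 0, fully open at -1). In form: [[[dx, dy, dz, wx, wy, wz, claw], ...]]. A call has 1 to 5 rows; each row shifts and turns the commanded pose from where the row before left it, along the tool's axes as they then stand; what a row does not reach is not made up. A row lasts 1/10 s, in which the tool goes at most 50 mm and 8.59 degrees, less where a joint would pass 70% of its speed; a pose out of reach is approached as far as the arm can. A call is refused whole if a number of a shift passes 0.05 or a number of a turn 8.59, either way. A call with a gripper value outside its range is refused whole. The fingers move at their own pace and stop on an object; the grip force is fixed at half the most. Time passes only in rows, so rows that do not move let the fingers close. It gives the time, the measured TCP pose, the force, the opening and the grip force at its end, in the units of the state.
- telemetry.observe(): the state, without advancing time (a new reading comes with each control period).
- viewer.snapshot(name): name is "scene" or "top"; returns a dict with "pixels" (480x640x3 uint8, red, green, blue), "fx", "fy", "cx", "cy" (pixels), "cam_to_world" (4x4, takes a point from camera to world coordinates). Camera axes: x right, y down, z forward; pixel columns grow to the right and rows downward; lengths in m; the calibration is good to about 2 mm. A picture is of the moment at which its call begins. There is no depth.
- ticket.job_done(): hands the job in; it is judged then, once.
The state is a dict: "clock": time; "joints": joint angles; "joint_vel": joint speeds; "tau": joint torques, N m; "ee_pos": TCP position; "ee_rot": TCP orientation; "ft_force": force on the tool from outside, world axes, zero at the start; "ft_torque": the same for the moment, N m; "grip_width": finger opening in m; "grip_force": force on a finger pad.
Only numpy, scipy, OpenCV 4.12 (cv2) and the standard library are available. Lean on these libraries where they do the work, as an engineer would, in place of code of your own. Each camera call takes 0.05 s, during which the arm holds its last target. There are 200 camera calls.

## Working session

There is one attempt and no reset: what is moved stays moved. The work goes in short steps, Python scripts to look and compute and a tool call to move; the robot and the scene stay as the last step left them, time stands still between calls to the robot, and variables do not carry over. Pictures are saved under pics/ and viewed, at most 10 in all, crops included, and the job is handed in when it is done.

Besides the shell and the picture viewer there is one more tool, called after "Emit:" by a JSON object that holds its "method" and its "body", one argument or row to a line. servo_tool: Moves the arm, as the interface text tells. Its arguments: {"type":"object","properties":{"deltas":{"type":"array","items":{"type":"array","items":{"type":"array","items":{"type":"number"}}}}},"required":["deltas"]}

```bash
mkdir -p pics; cat > h.py <<'E'
import numpy as np, cv2, pickle
from plant import telemetry, viewer, ticket
def snap(n,f):
    s=viewer.snapshot(n); cv2.imwrite(f'pics/{f}.png',s['pixels'][:,:,::-1]); pickle.dump(s,open(f'pics/{f}.pkl','wb')); return s
def load(f): return pickle.load(open(f'pics/{f}.pkl','rb'))
def ray(s,u,v,z):
    T=np.array(s['cam_to_world']); d=T[:3,:3]@np.array([(u-s['cx'])/s['fx'],(v-s['cy'])/s['fy'],1]); o=T[:3,3]
    return o+d*(z-o[2])/d[2]
def proj(s,p):
    T=np.linalg.inv(s['cam_to_world']); c=T[:3,:3]@np.array(p)+T[:3,3]; return np.array([s['fx']*c[0]/c[2]+s['cx'],s['fy']*c[1]/c[2]+s['cy']])
def crop(f,x0,y0,x1,y1,k,out):
    im=cv2.imread(f'pics/{f}.png')[y0:y1,x0:x1]; cv2.imwrite(f'pics/{out}.png',cv2.resize(im,None,fx=k,fy=k,interpolation=cv2.INTER_CUBIC))
E
python3 - <<'E'
from h import *
np.set_printoptions(precision=4,suppress=True)
for n in('scene','top'):
    s=snap(n,n+'0'); print(n,s['fx'],s['cx'],s['cy'],s['cam_to_world'])
o=telemetry.observe(); print(o)
E
```

```text
scene 574.3787265375299 316.800409575675 240.0793266671484 [[-0.762  -0.388   0.5185  0.042 ]
 [-0.6473  0.4812 -0.5912  0.2506]
 [-0.0201 -0.7861 -0.6178  0.7337]
 [ 0.      0.      0.      1.    ]]
top 482.3321788381763 324.42922024758974 236.21439029657054 [[ 0.0166 -0.9966  0.0804  0.4947]
 [-0.9998 -0.0172 -0.0059 -0.333 ]
 [ 0.0073 -0.0803 -0.9967  1.0641]
 [ 0.      0.      0.      1.    ]]
{'clock': 0.1, 'joints': array([ 1.0459,  0.3594,  1.5113,  0.    ,  1.2725, -0.1151]), 'joint_vel': array([-0.0016, -0.0003, -0.0033,  0.001 , -0.0004, -0.0004]), 'tau': array([  0.0011, -51.6364, -27.1408,   0.0676,   0.0276,  -0.    ]), 'ee_pos': array([0.2387, 0.5498, 0.2219]), 'ee_rot': array([[-0.9172,  0.3984, -0.0008],
       [ 0.3984,  0.9172, -0.0014],
       [ 0.0002, -0.0016, -1.    ]]), 'ft_force': array([-1.0188, -0.0406, -0.3695]), 'ft_torque': array([-0.0213,  0.0131,  0.0386]), 'grip_force': 0.0, 'grip_width': 0.08813621586757114}
```

View pics/scene0.png

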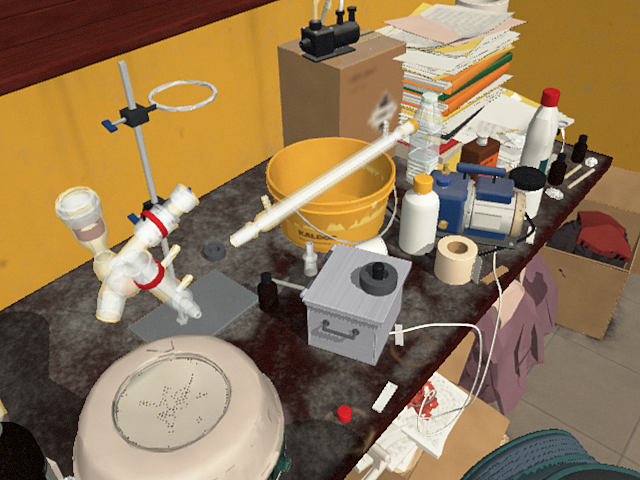

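View pics/top0.png

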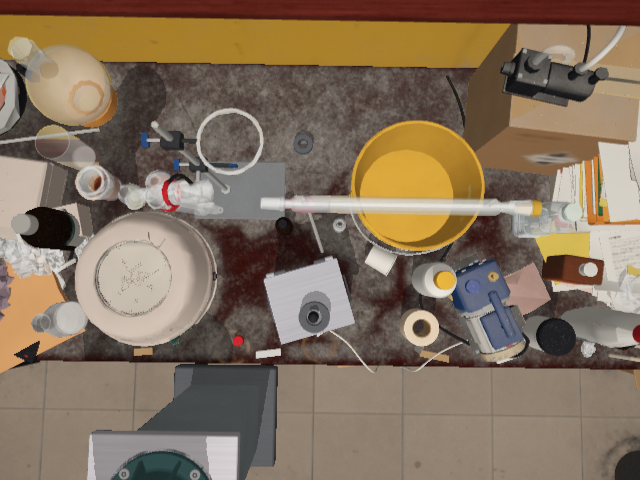

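Overhead: ring candidates are the dark ring around the knob at (315,317) and a smaller one on the desk at (303,141). The first fits, because it sits on the flap with the knob through it. The tank is yawed about 15°. The cup is at (380,260), the roll at (421,328) and the glass joint at (339,225). I'll confirm with one enlarged crop.

```bash
python3 - <<'E'
from h import *
crop('top0',255,210,455,360,4,'c1'); crop('scene0',285,225,435,365,4,'c2')
E
```

```text
(no output)
```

View pics/c1.png

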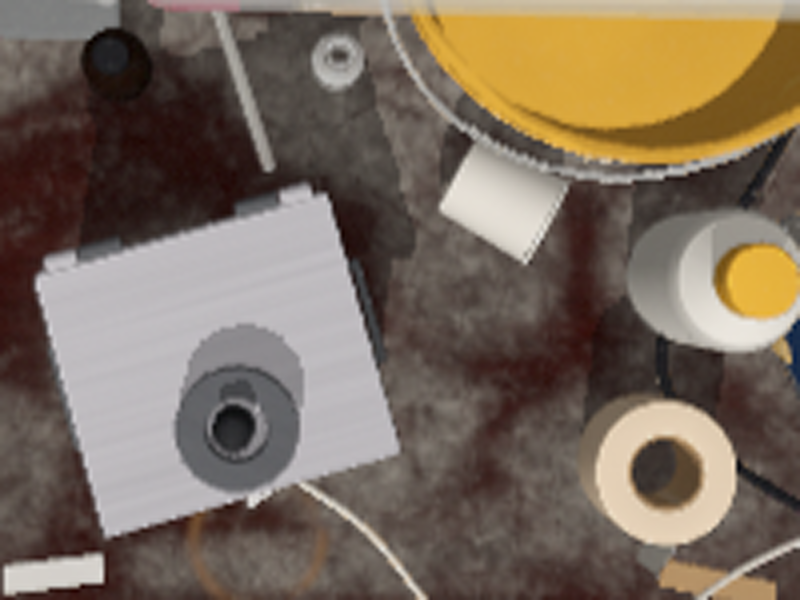

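View pics/c2.png

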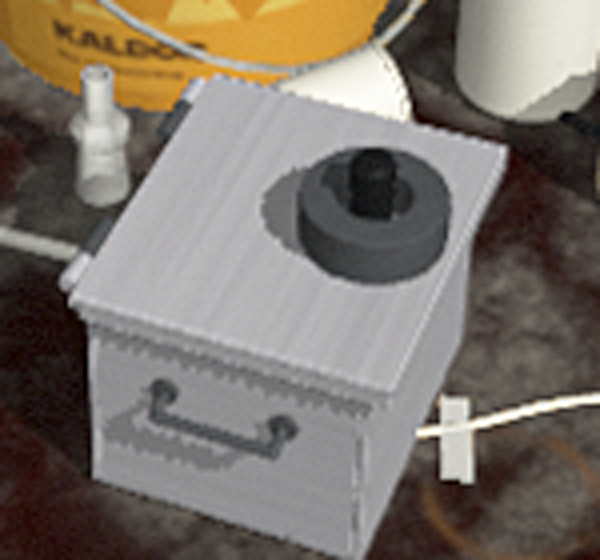

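c1: flap corners in crop pixels (37,275), (327,193), (400,452) and (108,537). Ring top centre is (237,428) and knob top (234,427). c2 confirms the black knob through the ring.

```bash
python3 - <<'E'
from h import *
np.set_printoptions(precision=4,suppress=True)
s=load('top0'); t=load('scene0')
c=lambda u,v,z:ray(s,255+(u-1.5)/4,210+(v-1.5)/4,z)
C=[c(*p,.113) for p in((37,275),(327,193),(400,452),(108,537))]
for p in C:print(p)
print('sizes',[np.linalg.norm(C[i]-C[i-1]) for i in range(4)])
ax=(C[0]+C[1]-C[2]-C[3])[:2]; ay=(C[0]+C[3]-C[1]-C[2])[:2]
print('yaw',np.degrees(np.arctan2(ax[1],ax[0])),np.degrees(np.arctan2(-ay[0],ay[1])))
R=c(237,428,.135); K=c(234,427,.155)
print('ring',R,'diam',np.linalg.norm(c(175,428,.135)-c(299,428,.135)),'knob',K)
d=lambda u,v,z:ray(t,285+(u-1.5)/4,225+(v-1.5)/4,z)
print('scene knob',d(374,160,.155),'ring',d(374,200,.135))
D=[d(*p,.113) for p in((200,78),(508,150),(395,393),(72,300))]
for p in D:print(p)
print('cup',c(505,205,.03),'roll',c(668,470,.062),'joint',c(338,62,.07))
print('ft origin stop',s['cam_to_world'][:3,3])
print('bucket near', c(620,175,.1),'rod end',ray(s,265,203,.2))
E
```

```text
[ 0.4863 -0.2211  0.113 ]
[ 0.529  -0.3628  0.113 ]
[ 0.4033 -0.4003  0.113 ]
[ 0.3602 -0.2589  0.113 ]
sizes [np.float64(0.13167386343343723), np.float64(0.1479909985102586), np.float64(0.13113647935666764), np.float64(0.14777412308610488)]
yaw 16.64571803677245 16.84243948982387
ring [ 0.4155 -0.3209  0.135 ] diam 0.05910044447469523 knob [ 0.4176 -0.3197  0.155 ]
scene knob [ 0.4144 -0.3159  0.155 ] ring [ 0.4133 -0.3159  0.135 ]
[ 0.5316 -0.3541  0.113 ]
[ 0.4021 -0.397   0.113 ]
[ 0.3588 -0.2545  0.113 ]
[ 0.4836 -0.216   0.113 ]
cup [ 0.5271 -0.461   0.03  ] roll [ 0.3914 -0.5418  0.062 ] joint [ 0.5984 -0.3689  0.07  ]
ft origin stop [ 0.4947 -0.333   1.0641]
bucket near [ 0.5409 -0.5098  0.1   ] rod end [ 0.6227 -0.2298  0.2   ]
```

```bash
cat >> h.py <<'E'
def tri(s,a,t,b):
    P=lambda q:np.diag([1,1,1])@np.array([[q['fx'],0,q['cx']],[0,q['fy'],q['cy']],[0,0,1]])@np.linalg.inv(q['cam_to_world'])[:3]
    X=cv2.triangulatePoints(P(s),P(t),np.array(a,float).reshape(2,1),np.array(b,float).reshape(2,1))[:,0]; X=X[:3]/X[3]
    return X,np.abs(proj(s,X)-a).max()
from scipy.spatial.transform import Rotation as Ro
def Rdown(yaw):
    y=np.array([np.cos(np.radians(yaw)),np.sin(np.radians(yaw)),0]); z=np.array([0,0,-1.]); return np.c_[np.cross(y,z),y,z]
def to(p,yaw,st=.04,tilt=None):
    """suggest n equal rows from the current pose to p, tool down at yaw"""
    o=telemetry.observe(); R=o['ee_rot']; G=Rdown(yaw) if tilt is None else Rdown(yaw)@Ro.from_rotvec(tilt,degrees=True).as_matrix()
    w=Ro.from_matrix(R.T@G).as_rotvec(degrees=True); d=R.T@(np.array(p)-o['ee_pos'])
    print('pos',np.round(o['ee_pos'],4),'t',round(o['clock'],2),'w',round(o['grip_width'],4),'f',np.round(o['ft_force'],1),'gf',round(float(o['grip_force']),1),'tool delta',np.round(d,4),'rot',np.round(w,2),'dist',round(np.linalg.norm(d),3),'world',np.round(np.array(p)-o['ee_pos'],4))
E
python3 - <<'E'
from h import *
np.set_printoptions(precision=3,suppress=True)
s=load('top0');t=load('scene0')
print('tube L',tri(s,(265,204),t,(237,240)),'R',tri(s,(540,208),t,(410,128)))
print('mantle disc centre',tri(s,(134,277),t,(175,402)))
print('clamp ring',tri(s,(230,140),t,(183,95)),'joint top',tri(s,(339,224),t,(309.5,242)))
print('bottle cap',tri(s,(441,281),t,(424,182)))
to((.33,.2,.36),0)
E
```

```text
tube L (array([ 0.629, -0.223,  0.154]), np.float64(0.8829761148803641)) R (array([ 0.635, -0.752,  0.142]), np.float64(2.0913858216969743))
mantle disc centre (array([0.485, 0.032, 0.116]), np.float64(0.16014757530388124))
clamp ring (array([ 0.681, -0.202,  0.4  ]), np.float64(0.0884282834873602)) joint top (array([ 0.601, -0.368,  0.075]), np.float64(0.4648700959154155))
bottle cap (array([ 0.486, -0.56 ,  0.156]), np.float64(0.7371020306912897))
pos [0.239 0.55  0.222] t 0.1 w 0.0881 f [-1.  -0.  -0.4] gf 0.0 tool delta [-0.223 -0.285 -0.138] rot [-0.09  0.04 66.52] dist 0.387 world [ 0.091 -0.35   0.138]
```

Emit:
{"method": "servo_tool", "body": {
  "deltas": [
    [[0,0,-0.003,0,0,8.3,-1],[0,0,-0.003,0,0,8.3,-1],[0,0,-0.003,0,0,8.3,-1],[0,0,-0.003,0,0,8.3,-1],[0,0,-0.003,0,0,8.3,-1]]
  ]
}}

```text
clock: 0.6
ee_pos: [0.2388, 0.5499, 0.2373]
ee_rot: [[-0.418, 0.909, -0.001], [0.909, 0.418, -0.001], [-0.001, -0.001, -1.0]]
ft_force: [-0.9, 0.2, -0.3]
grip_width: 0.0878
grip_force: 0.0
```

Emit:
{"method": "servo_tool", "body": {
  "deltas": [
    [[0,0,-0.003,0,0,8.3,-1],[0,0,-0.003,0,0,8.3,-1],[0,0,-0.003,0,0,8.3,-1],[-0.0375,0.015,0,0,0,0,-1],[-0.0375,0.015,0,0,0,0,-1]]
  ]
}}

```text
clock: 1.1
ee_pos: [0.2691, 0.4749, 0.2461]
ee_rot: [[-0.004, 1.0, -0.0], [1.0, 0.004, -0.001], [-0.001, -0.0, -1.0]]
ft_force: [0.2, -0.4, 0.7]
grip_width: 0.0878
grip_force: 0.0
```

Emit:
{"method": "servo_tool", "body": {
  "deltas": [
    [[-0.0375,0.015,0,0,0,0,-1],[-0.0375,0.015,0,0,0,0,-1],[-0.0375,0.015,0,0,0,0,-1],[-0.0375,0.015,0,0,0,0,-1],[-0.0375,0.015,0,0,0,0,-1]]
  ]
}}

```text
clock: 1.6
ee_pos: [0.3446, 0.2864, 0.2464]
ee_rot: [[-0.003, 1.0, -0.0], [1.0, 0.003, -0.0], [-0.0, -0.0, -1.0]]
ft_force: [0.5, 0.5, 0.3]
grip_width: 0.088
grip_force: 0.0
```

Emit:
{"method": "servo_tool", "body": {
  "deltas": [
    [[-0.0375,0.015,0,0,0,0,-1],[-0.038,0.004,0,0,0,0,-1],[-0.038,0.004,0,0,0,0,-1],[-0.038,0.004,0,0,0,0,-1],[-0.038,0.004,0,0,0,0,-1]]
  ]
}}

```text
clock: 2.1
ee_pos: [0.3756, 0.0971, 0.2465]
ee_rot: [[-0.002, 1.0, -0.0], [1.0, 0.002, -0.0], [-0.0, -0.0, -1.0]]
ft_force: [1.1, -0.9, -0.4]
grip_width: 0.088
grip_force: 0.0
```

Emit:
{"method": "servo_tool", "body": {
  "deltas": [
    [[-0.038,0.004,0,0,0,0,-1],[-0.038,0.004,0,0,0,0,-1],[-0.038,0.004,0,0,0,0,-1],[-0.038,0.004,0,0,0,0,-1],[-0.038,0.004,0,0,0,0,-1]]
  ]
}}

```text
clock: 2.6
ee_pos: [0.396, -0.0929, 0.2466]
ee_rot: [[-0.002, 1.0, -0.0], [1.0, 0.002, 0.0], [0.0, -0.0, -1.0]]
ft_force: [0.6, 0.2, -0.1]
grip_width: 0.0877
grip_force: 0.0
```

Emit:
{"method": "servo_tool", "body": {
  "deltas": [
    [[-0.038,0.004,0,0,0,0,-1],[-0.038,0.004,0,0,0,0,-1],[-0.038,0.004,0,0,0,0,-1],[-0.038,0.004,0,0,0,0,-1],[-0.038,0.003,0,0,0,0,-1]]
  ]
}}

```text
clock: 3.1
ee_pos: [0.4155, -0.2828, 0.2464]
ee_rot: [[-0.002, 1.0, -0.0], [1.0, 0.002, 0.0], [0.0, -0.0, -1.0]]
ft_force: [0.9, 0.2, 1.2]
grip_width: 0.0878
grip_force: 0.0
```

Emit:
{"method": "servo_tool", "body": {
  "deltas": [
    [[-0.036,0,0,0,0,0,-1],[0,0,0,0,0,0,-1]]
  ]
}}

```text
clock: 3.3
ee_pos: [0.4161, -0.3217, 0.2463]
ee_rot: [[0.001, 1.0, 0.0], [1.0, -0.001, -0.002], [-0.002, 0.0, -1.0]]
ft_force: [-0.6, 1.3, -0.7]
grip_width: 0.0875
grip_force: 0.0
```

```bash
python3 - <<'E'
from h import *
to((.415,-.319,.117),0)
s=snap('scene','s1'); a=(295,215,435,320)
crop('s1',*a,5,'c3')
E
```

```text
pos [ 0.4161 -0.3217  0.2463] t 3.3 w 0.0875 f [-0.6  1.3 -0.7] gf 0.0 tool delta [ 0.0029 -0.0011  0.1293] rot [ 0.01  0.12 -0.06] dist 0.129 world [-0.0011  0.0027 -0.1293]
```

View pics/c3.png

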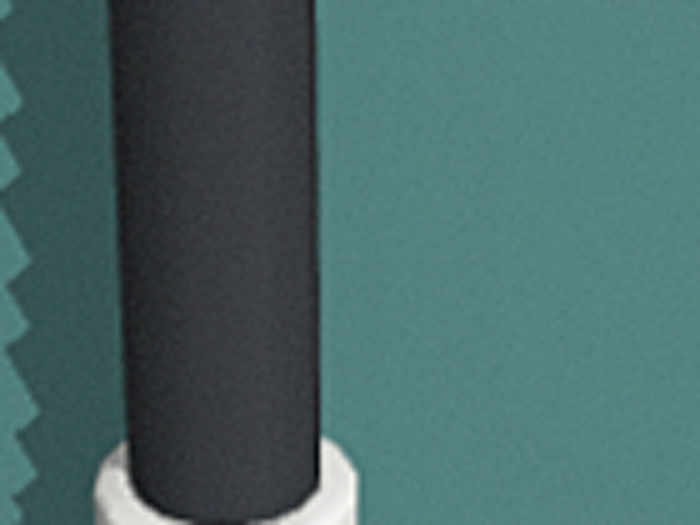

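The arm now blocks the scene view. The measured margin (14 mm per side) is enough, so I descend and grip.

Emit:
{"method": "servo_tool", "body": {
  "deltas": [
    [[0.003,-0.001,0.03,0,0,0,-1],[0,0,0.03,0,0,0,-1],[0,0,0.03,0,0,0,-1],[0,0,0.02,0,0,0,-1],[0,0,0.01,0,0,0,-1]]
  ]
}}

```text
clock: 3.85
ee_pos: [0.4136, -0.3118, 0.1248]
ee_rot: [[-0.003, 1.0, -0.003], [1.0, 0.003, 0.003], [0.003, -0.003, -1.0]]
ft_force: [0.0, -0.9, 0.0]
grip_width: 0.0876
grip_force: 0.0
```

Emit:
{"method": "servo_tool", "body": {
  "deltas": [
    [[0,0,0.008,0,0,0,-1],[0,0,0,0,0,0,-1],[0,0,0,0,0,0,0],[0,0,0,0,0,0,1],[0,0,0,0,0,0,1]]
  ]
}}

```text
clock: 4.35
ee_pos: [0.4153, -0.3148, 0.1195]
ee_rot: [[-0.002, 1.0, 0.001], [1.0, 0.002, -0.001], [-0.001, 0.001, -1.0]]
ft_force: [0.1, 0.1, 0.1]
grip_width: 0.0671
grip_force: 0.0
```

Emit:
{"method": "servo_tool", "body": {
  "deltas": [
    [[0,0,0,0,0,0,1],[0,0,0,0,0,0,1],[0,0,0,0,0,0,1],[0,0,0,0,0,0,1]]
  ]
}}

```text
clock: 4.75
ee_pos: [0.4151, -0.3147, 0.1192]
ee_rot: [[-0.002, 1.0, 0.0], [1.0, 0.002, -0.001], [-0.001, 0.0, -1.0]]
ft_force: [-0.2, 0.9, 5.7]
grip_width: 0.0603
grip_force: 30.0
```

Emit:
{"method": "servo_tool", "body": {
  "deltas": [
    [[0,0,-0.005,0,0,0,1],[0,0,-0.012,0,0,0,1],[0,0,-0.02,0,0,0,1],[0,0,-0.02,0,0,0,1],[0,0,-0.015,0,0,0,1]]
  ]
}}

```text
clock: 5.25
ee_pos: [0.415, -0.3144, 0.1923]
ee_rot: [[-0.002, 1.0, 0.0], [1.0, 0.002, -0.0], [-0.0, 0.0, -1.0]]
ft_force: [0.2, -0.0, -3.7]
grip_width: 0.0596
grip_force: 30.0
```

```bash
python3 - <<'E'
from h import *
to((.433,-.462,.19),0)
crop('top0',0,0,1,1,1,'x')
s=snap('top','t1'); crop('t1',255,210,455,360,4,'c4')
E
```

```text
pos [ 0.415  -0.3144  0.1923] t 5.25 w 0.0596 f [ 0.2 -0.  -3.7] gf 30.0 tool delta [-0.1476  0.0177  0.0024] rot [0.03 0.03 0.12] dist 0.149 world [ 0.018  -0.1476 -0.0023]
```

View pics/c4.png

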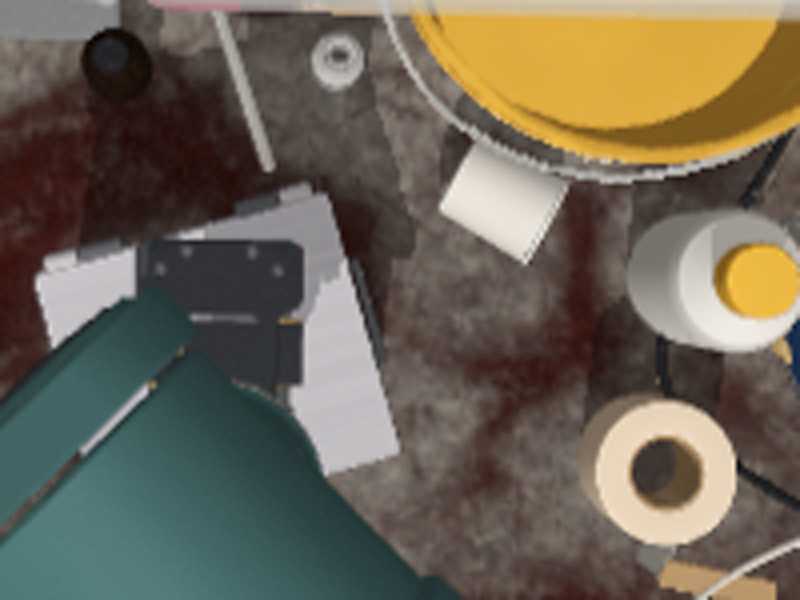

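The ring is in hand (3.7 N load, width 60 mm) and the flap is still shut. I carry it right and set it down.

Emit:
{"method": "servo_tool", "body": {
  "deltas": [
    [[-0.0295,0.0035,0,0,0,0,1],[-0.0295,0.0035,0,0,0,0,1],[-0.0295,0.0035,0,0,0,0,1],[-0.0295,0.0035,0,0,0,0,1],[-0.0295,0.0035,0,0,0,0,1]]
  ]
}}

```text
clock: 5.8
ee_pos: [0.4324, -0.4625, 0.1903]
ee_rot: [[-0.002, 1.0, -0.001], [1.0, 0.002, 0.001], [0.001, -0.001, -1.0]]
ft_force: [-0.2, 0.3, -2.3]
grip_width: 0.0598
grip_force: 30.0
```

Emit:
{"method": "servo_tool", "body": {
  "deltas": [
    [[0,0,0,0,0,0,1],[0,0,0.04,0,0,0,1],[0,0,0.04,0,0,0,1],[0,0,0.04,0,0,0,1],[0,0,0.035,0,0,0,1]]
  ]
}}

```text
clock: 6.3
ee_pos: [0.4319, -0.4602, 0.0337]
ee_rot: [[-0.002, 1.0, -0.001], [1.0, 0.002, 0.002], [0.002, -0.001, -1.0]]
ft_force: [0.6, 0.8, -3.9]
grip_width: 0.0598
grip_force: 30.0
```

Emit:
{"method": "servo_tool", "body": {
  "deltas": [
    [[0,0,0.012,0,0,0,1],[0,0,0.008,0,0,0,1],[0,0,0,0,0,0,1]]
  ]
}}

```text
clock: 6.6
ee_pos: [0.4328, -0.4617, 0.0158]
ee_rot: [[-0.002, 1.0, -0.0], [1.0, 0.002, 0.0], [0.0, -0.0, -1.0]]
ft_force: [0.0, 0.2, -2.7]
grip_width: 0.0599
grip_force: 30.0
```

Emit:
{"method": "servo_tool", "body": {
  "deltas": [
    [[0,0,0.005,0,0,0,1],[0,0,0.003,0,0,0,1],[0,0,0.001,0,0,0,1],[0,0,0,0,0,0,1]]
  ]
}}

```text
clock: 7.0
ee_pos: [0.4328, -0.462, 0.0072]
ee_rot: [[-0.002, 1.0, 0.0], [1.0, 0.002, -0.001], [-0.001, 0.0, -1.0]]
ft_force: [-0.4, -0.3, -2.7]
grip_width: 0.0598
grip_force: 30.0
```

Emit:
{"method": "servo_tool", "body": {
  "deltas": [
    [[0,0,0.001,0,0,0,1],[0,0,0.001,0,0,0,1],[0,0,0,0,0,0,1]]
  ]
}}

```text
clock: 7.3
ee_pos: [0.4329, -0.4622, 0.0063]
ee_rot: [[-0.002, 1.0, 0.001], [1.0, 0.002, -0.001], [-0.001, 0.001, -1.0]]
ft_force: [-1.7, 2.9, 9.6]
grip_width: 0.06
grip_force: 30.0
```

Contact at z 0.0063, as expected. I release to about 75 mm, then back up.

Emit:
{"method": "servo_tool", "body": {
  "deltas": [
    [[0,0,0,0,0,0,-0.7],[0,0,0,0,0,0,-0.7],[0,0,0,0,0,0,-0.7],[0,0,0,0,0,0,-0.7]]
  ]
}}

```text
clock: 7.7
ee_pos: [0.4327, -0.4619, 0.0047]
ee_rot: [[-0.002, 1.0, 0.0], [1.0, 0.002, -0.0], [-0.0, 0.0, -1.0]]
ft_force: [-0.4, 0.1, -0.1]
grip_width: 0.0746
grip_force: 0.0
```

Emit:
{"method": "servo_tool", "body": {
  "deltas": [
    [[0,0,-0.01,0,0,0,-0.7],[0,0,-0.03,0,0,0,-0.7],[0,0,-0.05,0,0,0,-0.7],[0,0,-0.05,0,0,0,-0.7],[0,0,-0.05,0,0,0,-0.7]]
  ]
}}

```text
clock: 8.2
ee_pos: [0.4324, -0.4615, 0.1972]
ee_rot: [[-0.002, 1.0, -0.0], [1.0, 0.002, -0.0], [-0.0, -0.0, -1.0]]
ft_force: [-0.3, -0.9, -0.1]
grip_width: 0.0747
grip_force: 0.0
```

Emit:
{"method": "servo_tool", "body": {
  "deltas": [
    [[0,0,-0.03,0,0,8.5,-0.5],[0,0,0,0,0,8.5,-0.5],[0,0,0,0,0,8.5,-0.5],[0,0,0,0,0,8.5,-0.5],[0,0,0,0,0,8.5,-0.5]]
  ]
}}

```text
clock: 8.7
ee_pos: [0.4326, -0.4617, 0.2256]
ee_rot: [[0.679, 0.735, 0.0], [0.735, -0.679, -0.001], [-0.0, 0.001, -1.0]]
ft_force: [0.2, -0.2, 0.1]
grip_width: 0.066
grip_force: 0.0
```

Emit:
{"method": "servo_tool", "body": {
  "deltas": [
    [[0,0,0,0,0,8.5,-0.5],[0,0,0,0,0,8.5,-0.5],[0,0,0,0,0,8.5,-0.5],[0,0,0,0,0,5.3,-0.5]]
  ]
}}

```text
clock: 9.1
ee_pos: [0.4326, -0.4617, 0.2254]
ee_rot: [[0.959, 0.284, 0.0], [0.284, -0.959, -0.0], [0.0, 0.0, -1.0]]
ft_force: [0.1, -0.6, 0.6]
grip_width: 0.0656
grip_force: 0.0
```

```bash
python3 - <<'E'
from h import *
s=snap('top','t2'); crop('t2',255,210,455,360,4,'c5'); to((.4155,-.318,.2),-73.3)
E
```

```text
pos [ 0.4326 -0.4617  0.2254] t 9.15 w 0.066 f [-0.7  0.   0.4] gf 0.0 tool delta [ 0.024  -0.1427  0.0253] rot [ 0.02 -0.   -0.37] dist 0.147 world [-0.0171  0.1437 -0.0254]
```

View pics/c5.png

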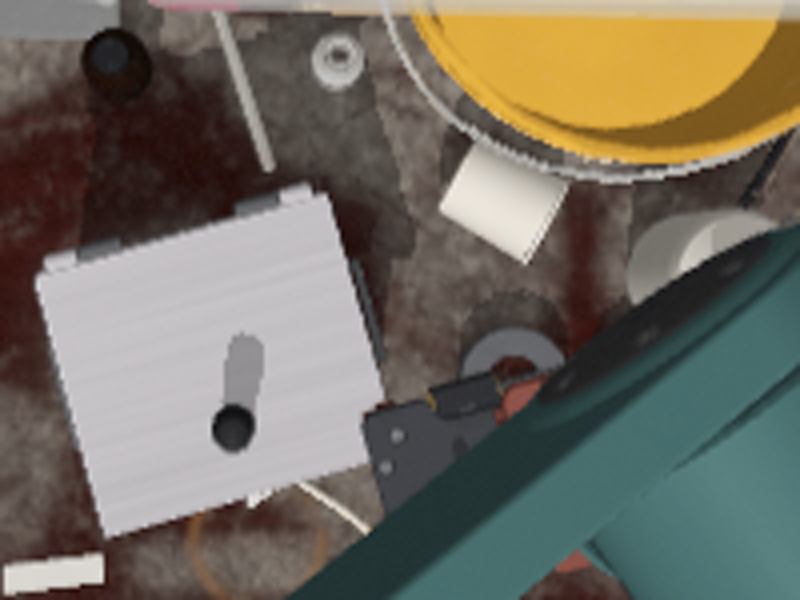

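The ring lies flat on the desk at crop (513,365), the flap is shut, and the knob top is at crop (233,428), unchanged. Now the knob.

Emit:
{"method": "servo_tool", "body": {
  "deltas": [
    [[0.005,-0.0285,0,0,0,0,-0.5],[0.005,-0.0285,0,0,0,0,-0.5],[0.005,-0.0285,0,0,0,0,-0.5],[0.005,-0.0285,0,0,0,0,-0.5],[0.005,-0.0285,0,0,0,0,-0.5]]
  ]
}}

```text
clock: 9.65
ee_pos: [0.415, -0.317, 0.2252]
ee_rot: [[0.957, 0.291, 0.0], [0.291, -0.957, -0.0], [0.0, 0.0, -1.0]]
ft_force: [0.2, 1.6, -0.4]
grip_width: 0.0658
grip_force: 0.0
```

Emit:
{"method": "servo_tool", "body": {
  "deltas": [
    [[0,0,0,0,0,0,-0.3],[0,0,0.03,0,0,0,-0.3],[0,0,0.03,0,0,0,-0.3],[0,0,0.025,0,0,0,-0.3],[0,0,0.016,0,0,0,-0.3]]
  ]
}}

```text
clock: 10.15
ee_pos: [0.415, -0.3184, 0.1224]
ee_rot: [[0.957, 0.291, -0.001], [0.291, -0.957, 0.0], [-0.001, -0.001, -1.0]]
ft_force: [-0.5, 0.7, 0.3]
grip_width: 0.0569
grip_force: 0.0
```

Emit:
{"method": "servo_tool", "body": {
  "deltas": [
    [[0,0,0,0,0,0,0.3],[0,0,0,0,0,0,1],[0,0,0,0,0,0,1],[0,0,0,0,0,0,1],[0,0,0,0,0,0,1]]
  ]
}}

```text
clock: 10.65
ee_pos: [0.4158, -0.3187, 0.1246]
ee_rot: [[0.957, 0.29, 0.001], [0.29, -0.957, -0.001], [0.001, 0.002, -1.0]]
ft_force: [0.1, 1.0, 0.4]
grip_width: 0.0206
grip_force: 0.0
```

Emit:
{"method": "servo_tool", "body": {
  "deltas": [
    [[0,0,0,0,0,0,1],[0,0,0,0,0,0,1],[0,0,0,0,0,0,1]]
  ]
}}

```text
clock: 10.95
ee_pos: [0.4155, -0.3177, 0.1245]
ee_rot: [[0.957, 0.289, 0.0], [0.289, -0.957, 0.0], [0.001, -0.0, -1.0]]
ft_force: [-0.3, 1.6, 5.9]
grip_width: 0.0175
grip_force: 30.0
```

Emit:
{"method": "servo_tool", "body": {
  "deltas": [
    [[0.0047,0,-0.0115,0,0,0,1],[0.006,0,-0.011,0,0,0,1],[0.0073,0,-0.01,0,0,0,1],[0.0084,0,-0.009,0,0,0,1],[0.0095,0,-0.008,0,0,0,1]]
  ]
}}

```text
clock: 11.45
ee_pos: [0.4495, -0.3074, 0.1739]
ee_rot: [[0.957, 0.29, -0.002], [0.29, -0.957, -0.0], [-0.002, -0.0, -1.0]]
ft_force: [-2.7, -2.4, -6.9]
grip_width: 0.0175
grip_force: 30.0
```

Emit:
{"method": "servo_tool", "body": {
  "deltas": [
    [[0.0104,0,-0.007,0,0,0,1],[0.011,0,-0.0055,0,0,0,1],[0.0117,0,-0.004,0,0,0,1],[0,0,0,0,0,0,1]]
  ]
}}

```text
clock: 11.85
ee_pos: [0.4832, -0.2973, 0.1912]
ee_rot: [[0.957, 0.29, 0.002], [0.29, -0.957, 0.0], [0.002, 0.0, -1.0]]
ft_force: [-2.0, 2.9, 7.2]
grip_width: 0.0175
grip_force: 30.0
```

Emit:
{"method": "servo_tool", "body": {
  "deltas": [
    [[0.012,0,-0.0027,0,0,0,1],[0.0123,0,-0.0013,0,0,0,1],[0.0124,0,0,0,0,0,1],[0.0123,0,0.0018,0,0,0,1],[0.012,0,0.003,0,0,0,1]]
  ]
}}

```text
clock: 12.35
ee_pos: [0.5409, -0.28, 0.1906]
ee_rot: [[0.957, 0.289, 0.002], [0.289, -0.957, -0.0], [0.002, 0.001, -1.0]]
ft_force: [-3.9, 1.4, 5.5]
grip_width: 0.0172
grip_force: 30.0
```

Emit:
{"method": "servo_tool", "body": {
  "deltas": [
    [[0.0116,0,0.0046,0,0,0,1],[0.0109,0,0.006,0,0,0,1],[0,0,0,0,0,0,1]]
  ]
}}

```text
clock: 12.65
ee_pos: [0.5647, -0.2728, 0.1794]
ee_rot: [[0.957, 0.29, 0.005], [0.29, -0.957, 0.001], [0.005, 0.001, -1.0]]
ft_force: [4.3, 4.8, 2.5]
grip_width: 0.0173
grip_force: 30.0
```

```bash
python3 - <<'E'
from h import *
to((.566,-.273,.179),-73.3)
s=snap('top','t3'); crop('t3',215,160,465,360,3,'c6')
E
```

```text
pos [ 0.5647 -0.2728  0.1794] t 12.65 w 0.0173 f [4.3 4.8 2.5] gf 30.0 tool delta [0.0012 0.0006 0.0004] rot [ 0.04 -0.29  0.16] dist 0.001 world [ 0.0013 -0.0002 -0.0004]
```

View pics/c6.png

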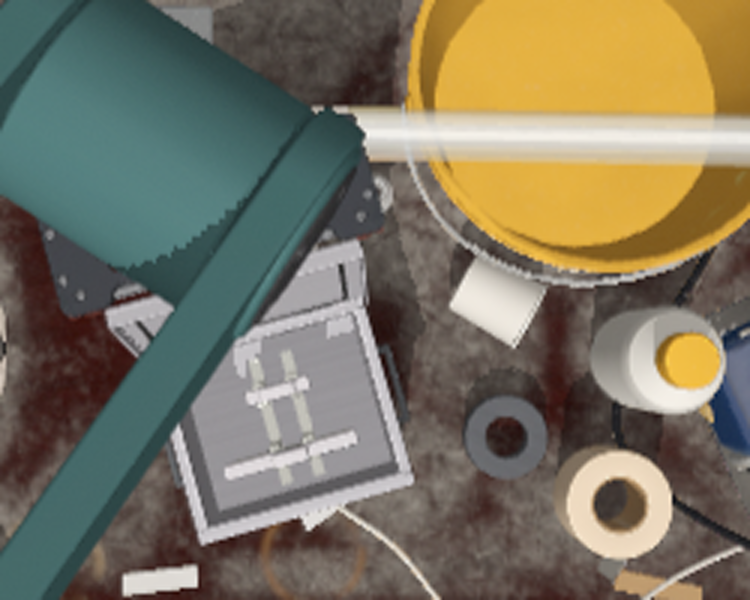

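The flap is back and the ring flat on the desk. The wide bar is in the front trough, from crop (226,472) to (356,438), middle (291,455). The narrow one is at (277,390) in the rear trough.

Emit:
{"method": "servo_tool", "body": {
  "deltas": [
    [[0,0,0,0,0,0,0],[0,0,0,0,0,0,0],[0,0,0,0,0,0,0],[0,0,0,0,0,0,0],[0,0,-0.02,0,0,0,0]]
  ]
}}

```text
clock: 13.2
ee_pos: [0.5594, -0.2732, 0.1959]
ee_rot: [[0.957, 0.289, -0.005], [0.289, -0.957, 0.003], [-0.004, -0.004, -1.0]]
ft_force: [-0.3, 0.3, -0.3]
grip_width: 0.0436
grip_force: 0.0
```

Emit:
{"method": "servo_tool", "body": {
  "deltas": [
    [[0,0,-0.04,0,0,0,0],[0,0,-0.05,0,0,0,0],[-0.02,0,-0.04,0,0,0,0],[-0.03,0,0,0,0,0,0],[-0.03,0,0,0,0,0,0]]
  ]
}}

```text
clock: 13.7
ee_pos: [0.4848, -0.298, 0.3302]
ee_rot: [[0.957, 0.29, 0.003], [0.29, -0.957, -0.003], [0.002, 0.003, -1.0]]
ft_force: [-0.0, -0.6, -0.4]
grip_width: 0.0438
grip_force: 0.0
```

```bash
python3 - <<'E'
from h import *
np.set_printoptions(precision=4,suppress=True)
s=load('t3'); c=lambda u,v,z:ray(s,215+(u-1)/3,160+(v-1)/3,z)
a,b=c(226,472,.083),c(356,438,.083); print('bar',a,b,np.linalg.norm(a-b),(a+b)/2, 'yaw',np.degrees(np.arctan2((a-b)[1],(a-b)[0]))-90)
a,b=c(248,398,.083),c(309,382,.083); print('strip',a,b,np.linalg.norm(a-b),(a+b)/2)
h=np.array([.4165,-.318]);ax=np.array([.958,.287]); print('model tab',h+.008*ax, 'strip',h+.052*ax)
to((.424,-.3157,.25),-73.3)
s=snap('top','t4'); crop('t4',255,210,405,350,5,'c7')
E
```

```text
bar [ 0.4095 -0.2722  0.083 ] [ 0.4336 -0.3591  0.083 ] 0.09013394228316597 [ 0.4216 -0.3156  0.083 ] yaw 15.461842882598418
strip [ 0.4591 -0.2859  0.083 ] [ 0.4705 -0.3268  0.083 ] 0.042453409674286145 [ 0.4648 -0.3063  0.083 ]
model tab [ 0.4242 -0.3157] strip [ 0.4663 -0.3031]
pos [ 0.4848 -0.298   0.3302] t 13.7 w 0.0438 f [-0.  -0.6 -0.4] gf 0.0 tool delta [-0.0634 -0.001   0.0801] rot [ 0.2  -0.12  0.16] dist 0.102 world [-0.0608 -0.0177 -0.0802]
```

View pics/c7.png

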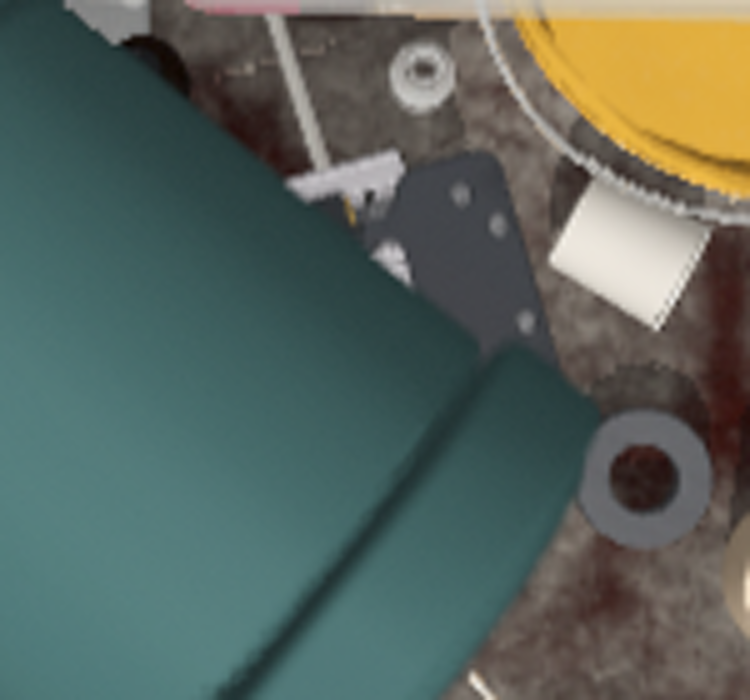

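Emit:
{"method": "servo_tool", "body": {
  "deltas": [
    [[-0.032,-0.001,0.02,0,0,0,0],[-0.032,0,0.03,0,0,0,0],[0,0,0.04,0,0,0,0],[0,0,0.03,0,0,0,0],[0,0,0,0,0,0,0]]
  ]
}}

```text
clock: 14.25
ee_pos: [0.4205, -0.3127, 0.2046]
ee_rot: [[0.957, 0.288, -0.006], [0.289, -0.957, 0.006], [-0.004, -0.007, -1.0]]
ft_force: [-0.5, 0.4, 0.2]
grip_width: 0.044
grip_force: 0.0
```

Emit:
{"method": "servo_tool", "body": {
  "deltas": [
    [[0,0,0,0,0,0,0]]
  ]
}}

```text
clock: 14.35
ee_pos: [0.4233, -0.3149, 0.2086]
ee_rot: [[0.957, 0.289, -0.0], [0.289, -0.957, 0.0], [-0.0, -0.001, -1.0]]
ft_force: [-0.1, -0.7, 1.0]
grip_width: 0.0435
grip_force: 0.0
```

```bash
python3 - <<'E'
from h import *
to((.423,-.3157,.088),-73.3)
E
```

```text
pos [ 0.4233 -0.3149  0.2086] t 14.35 w 0.0435 f [-0.1 -0.7  1. ] gf 0.0 tool delta [-0.0005  0.0008  0.1206] rot [-0.03  0.02  0.11] dist 0.121 world [-0.0003 -0.0008 -0.1206]
```

Emit:
{"method": "servo_tool", "body": {
  "deltas": [
    [[0,0.001,0.03,0,0,0,0],[0,0,0.03,0,0,0,0],[0,0,0.025,0,0,0,0],[0,0,0.015,0,0,0,0],[0,0,0.01,0,0,0,0]]
  ]
}}

```text
clock: 14.85
ee_pos: [0.4248, -0.3167, 0.099]
ee_rot: [[0.957, 0.29, 0.002], [0.29, -0.957, -0.002], [0.001, 0.002, -1.0]]
ft_force: [-0.6, -0.4, 0.0]
grip_width: 0.044
grip_force: 0.0
```

Emit:
{"method": "servo_tool", "body": {
  "deltas": [
    [[0,0,0.006,0,0,0,0],[0,0,0.004,0,0,0,0],[0,0,0,0,0,0,0]]
  ]
}}

```text
clock: 15.15
ee_pos: [0.424, -0.3161, 0.0888]
ee_rot: [[0.957, 0.289, 0.001], [0.289, -0.957, -0.001], [0.0, 0.001, -1.0]]
ft_force: [-0.5, -0.1, 0.4]
grip_width: 0.044
grip_force: 0.0
```

Emit:
{"method": "servo_tool", "body": {
  "deltas": [
    [[0,0,0,0,0,0,0.3],[0,0,0,0,0,0,1],[0,0,0,0,0,0,1],[0,0,0,0,0,0,1],[0,0,0,0,0,0,1]]
  ]
}}

```text
clock: 15.65
ee_pos: [0.4237, -0.3159, 0.0886]
ee_rot: [[0.957, 0.289, 0.0], [0.289, -0.957, -0.001], [0.0, 0.001, -1.0]]
ft_force: [-0.2, -0.3, 3.5]
grip_width: 0.0233
grip_force: 29.9
```

The tab is gripped (23.3 mm). I draw it straight up.

Emit:
{"method": "servo_tool", "body": {
  "deltas": [
    [[0,0,-0.004,0,0,0,1],[0,0,-0.008,0,0,0,1],[0,0,-0.012,0,0,0,1],[0,0,-0.015,0,0,0,1],[0,0,-0.015,0,0,0,1]]
  ]
}}

```text
clock: 16.15
ee_pos: [0.4235, -0.3158, 0.1437]
ee_rot: [[0.957, 0.289, 0.0], [0.289, -0.957, -0.0], [0.0, 0.0, -1.0]]
ft_force: [-0.1, -0.1, -0.8]
grip_width: 0.0236
grip_force: 29.9
```

Emit:
{"method": "servo_tool", "body": {
  "deltas": [
    [[0,0,-0.02,0,0,0,1],[0,0,-0.02,0,0,0,1],[0,0,-0.02,0,0,0,1],[0,0,-0.02,0,0,0,1],[0,0,-0.015,0,0,0,1]]
  ]
}}

```text
clock: 16.65
ee_pos: [0.4238, -0.3159, 0.2397]
ee_rot: [[0.957, 0.289, 0.001], [0.289, -0.957, -0.002], [0.001, 0.002, -1.0]]
ft_force: [-0.9, 0.4, -0.7]
grip_width: 0.0237
grip_force: 29.9
```

Emit:
{"method": "servo_tool", "body": {
  "deltas": [
    [[0,0,-0.008,0,0,0,1],[0,0,0,0,0,0,1],[0,0,0,0,0,4.2,1],[0,0,0,0,0,4.2,1],[0,0,0,0,0,4.2,1]]
  ]
}}

```text
clock: 17.15
ee_pos: [0.4229, -0.3152, 0.2444]
ee_rot: [[0.998, 0.071, -0.001], [0.071, -0.998, 0.001], [-0.001, -0.001, -1.0]]
ft_force: [0.3, 0.3, -0.8]
grip_width: 0.0237
grip_force: 29.9
```

Emit:
{"method": "servo_tool", "body": {
  "deltas": [
    [[0,0,0,0,0,4.2,1],[0,0,0,0,0,0,1],[0,0,0,0,0,0,1],[0,0,0,0,0,0,1],[0,0,0,0,0,0,1]]
  ]
}}

```text
clock: 17.65
ee_pos: [0.4234, -0.3156, 0.2451]
ee_rot: [[1.0, 0.001, -0.0], [0.001, -1.0, 0.0], [-0.0, -0.0, -1.0]]
ft_force: [-1.1, 0.0, -0.5]
grip_width: 0.0239
grip_force: 29.9
```

```bash
python3 - <<'E'
from h import *
to((.4237,-.3159,.246),-90)
a=snap('scene','s5')['pixels'][:,:,::-1][150:390,230:470]; b=snap('top','t5')['pixels'][:,:,::-1][180:360,230:470]
k=lambda i:cv2.resize(i,(400,int(400*i.shape[0]/240)),interpolation=cv2.INTER_CUBIC)
A,B=k(a),k(b); B=np.vstack([B,np.zeros((400-B.shape[0],400,3),np.uint8)]); cv2.imwrite('pics/c8.png',np.hstack([A,B]))
E
```

```text
pos [ 0.4234 -0.3156  0.2451] t 17.65 w 0.0239 f [-1.1  0.  -0.5] gf 29.9 tool delta [ 0.0003  0.0003 -0.0009] rot [-0.01  0.02  0.07] dist 0.001 world [ 0.0003 -0.0003  0.0009]
```

View pics/c8.png

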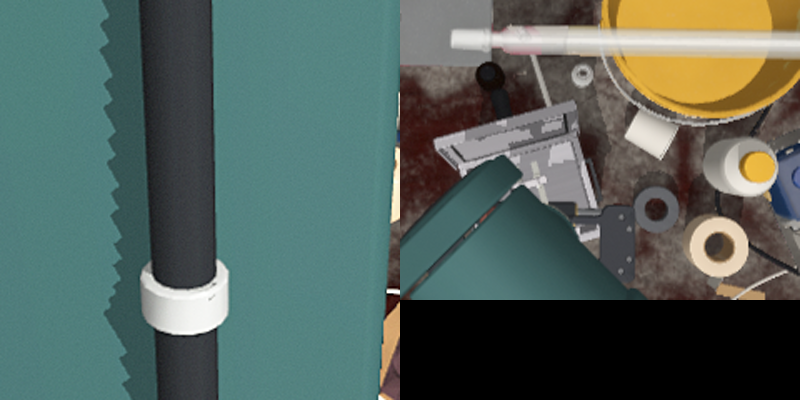

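The top half shows the flap back, the ring flat on the desk and the bystanders in place. The grip width and the 0.8 N load match the plate being held squarely. Its lower edge is at about 0.167 m.

```bash
python3 -c "
from h import *
print(ticket.job_done())"
```

```text
the job is handed in; nothing more can be done
None
```

I handed the job in with the wide plate held up square to the desk edge, its lower edge about 6 cm over the rim. The flap was open, the ring flat on the desk and the bystanders in place. The arm hid the plate from both cameras, so its being upright is inferred from grip width and load, and I saw the strip only before the lift; no verdict came back.

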